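# Hold the dark shutter of a plate holder half open

### The job

Half of this light-sensitive well plate is about to be filled. With the shutter still closed, take the stylus from its stand, press the recessed reset button on the plate holder fully in to zero its light counter, and put the stylus back standing in its stand. Then slide the sprung shutter by its handle to half open, so that six of the twelve columns of wells are uncovered and the other six never see light, and finish while still holding it there; leave the tip box, trough and bottle alone.

Things in the scene. Friction and masses are not known exactly. Their poses are not given: they have to be found in the camera images.
- holder: fixed holder for a 96-well plate: white box 194 (x) x 274 (y) x 74 mm, origin under its centre, yaw varies. Control deck (72 mm high, display, button bore) on its -x side; behind it the dark steel shutter runs along y between low rails. Plate under the shutter, centre at x 24, y -65 mm, 12 columns at 9 mm pitch along y. A dark line across each rail at y -65 mm marks half-way
- shutter (a joint): travel of the shutter along the holder's +y, m: 0 closed (spring holds it there, whole plate covered), 0.064 half open (its -y edge at the plate's middle, six columns bare), 0.128 fully open. Spring force about 4.5 N closed, 9 N at half, 13.5 N fully open; let go, it runs shut
- handle (a point): middle of the grip bar of the shutter's steel bow handle; moves with the shutter, axes as the holder's. Bar of 10 mm diameter, 72 mm long along x, centre 102 mm above the bench, 32 mm above the shutter plate's top, a 10 mm leg at each end; free below the bar and on both y sides. Closed, it is at x 24, y -84 mm in the holder's frame
- reset (a joint): travel of the reset button, downwards, m: 0 out, 0.004 fully in; springs back. Needs about 1 N to start and 3 N fully in
- bore (a point): centre of the mouth of the button's bore in the control deck's top, 72 mm above the bench, at x -66, y 92 mm in the holder's frame: vertical round bore of 14 mm diameter; the grey 12 mm round cap sits 4 mm below the mouth and goes 4 mm further down
- stand: weighted stylus stand, fixed: steel foot 80 x 80 x 10 mm with a black 40 x 40 mm post on it, top 52 mm high; origin at the centre of its underside. It may be left or right of the holder
- socket (a point): centre of the mouth of the stand's vertical round bore, on the post's top, 52 mm above the bench; bore 12 mm diameter, 42 mm deep, mouth widened by a 2 mm chamfer
- stylus_grip (a point): the stylus, standing tip down in the stand: middle of its aluminium grip (14 mm diameter, 80 mm long), 85 mm above its tip, 45 mm above the underside of its collar, which rests on the stand's post (so this point is 97 mm above the bench). z points up along the stylus. Whole length 125 mm, 0.05 kg
- stylus_tip (a point): round tip of the stylus: end of the 6 mm diameter, 40 mm long steel pin below the collar (22 mm diameter, 5 mm thick)
- stylus: the whole stylus; origin at its tip, z up along it
- tipbox: bystander: pipette tip box, 84 x 124 x 60 mm, origin under its centre
- trough: bystander: white reagent trough, 46 x 130 x 30 mm, origin under its centre
- bottle: bystander: white bottle with a blue cap, 68 mm diameter, 150 mm high, origin under its centre
Not all that is in view belongs to the job. Of the things that look like the stand, the middle-sized one is meant.

How it is judged (in metres and radians):
On the way, in this order (a step that is already met when the one before it is completed fails the run):
1. the reset button is pressed fully in by the stylus with the shutter closed (value of joint reset above 0.003 m and contact force between stylus and reset above 0.5 N and value of joint shutter below 0.005 m), for 0.1 s.
2. the stylus stands in its stand again, let go, with the shutter still closed (horizontal distance between stylus_tip and socket below 0.006 m and z of stylus_tip in the frame of socket below -0.036 m and angle between stylus_grip's own z axis and vertical below 0.12 rad and contact force between stylus and the fingers below 0.1 N and value of joint shutter below 0.005 m), for 0.2 s.
At the end, for the whole second after the job is handed in: The gripper's fingers hold the shutter still at half travel (64 mm, within 5 mm) against its spring, pressing on it with more than 4 N; the stylus stands untouched and upright in its stand, pin fully in the bore, and the reset button is out again (value of joint shutter between 0.059 and 0.069 m and velocity of joint shutter between -0.01 and 0.01 m/s and contact force between the fingers and shutter above 4 N and value of joint reset below 0.001 m and horizontal distance between stylus_tip and socket below 0.006 m and z of stylus_tip in the frame of socket below -0.036 m and angle between stylus_grip's own z axis and vertical below 0.12 rad and contact force between stylus and the arm below 0.1 N); the arm keeps its last pose, push and grip.
It fails at once if the shutter is opened so far beyond half that the seventh column is uncovered (more than 75 mm) (value of joint shutter above 0.075 m).
It fails at once if the tip box, the trough or the bottle is shifted by more than 20 mm (distance of any of tipbox, trough, bottle from where it was at the start of the episode above 0.02 m).
It also fails if it takes over 61 s, if anything falls off the work surface, if the arm or the gripper's body presses on something with over 40 N, if the wrist force passes 120 N, or if a joint passes its speed limit or range.

### The arm

A 6-joint arm with a two-finger parallel gripper is mounted at the origin on the work surface. World frame = base frame: x ahead of the robot, y to its left, z up, the work surface at z = 0. Lengths are in mm, angles in degrees, forces in N, time in s.
With the tool pointing down it reaches from about 300 to 850 mm from the base axis. Payload 4.2 kg.
Tool frame: the origin (TCP) lies at the very end of the fingers, on their centre line; the grasp point (between the pads) lies 19 mm behind it (env.grip_depth is the distance from the TCP to the grasp point, in mm); z points along the fingers, y is the line along which they close (so a half turn about z gives the same grasp; the last joint's range is limited). The gripper opens to 91 mm and grips with 3 to 60 N. Pads are 32 mm wide; open, the fingers measure 118 mm over their backs; the gripper's body (76 mm by 178 mm) begins 60 mm behind the grasp point.
Start: joints at [-77.006, 18.312, 89.639, -0, 72.044, -1.146], TCP at [140.476, -557.593, 213.976] pointing down, gripper open.
Joint ranges: [-177.97, 177.97], [-48.28, 115.42], [12.27, 149.76], [-77.06, 257.06], [2.81, 150.46], [-146.56, 146.56]. Speed limits (degrees/s): [147.25, 147.25, 180, 180, 180, 180].

### API

Orientations are given as [roll, pitch, yaw] about the fixed x, y, z axes, in that order (R = Rz(yaw) Ry(pitch) Rx(roll)).
In Python, from workcell import env, cams gives the robot as it stands.
- The arm moves only by the tool apply_moves, never from a script. Its argument "deltas" is a list of rows, each a list of 5 numbers: the shift along the tool's x, y, z in m, then the turn about the tool's z in rad, then the opening, from -1 (shut) to 1 (fully open), so that 0 is half open. In form: [[tx, ty, tz, roll, gripper], ...]. A call has 1 to 5 rows; each row is the pose to reach, as a shift and turn from the pose commanded when the call began, along the tool's axes at that moment; what a row does not reach only later rows make up. A row lasts 1/10 s, in which the tool goes at most 50 mm and 8.59 degrees, less where a joint would pass 70% of its speed; a pose out of reach is approached as far as the arm can. A call with a gripper value outside its range is refused whole. The fingers move at their own pace and stop on an object; "grip_force" is the grip in N (left out, the last holds). Time passes only in rows, so rows that repeat a pose let the fingers close. It gives the time, the measured TCP pose, the force, the opening and the grip force at its end, in the units of the state.
- env.state(): the state, without advancing time (a new reading comes with each control period).
- cams.grab_frame(name): name is "side" or "top" or "wrist"; returns the picture (400x640x3 uint8, blue, green, red); there is no depth.
- cams.get_calibration(name): a dict with "mtx" (3x3 intrinsics, pixels), "eye" and "attitude" of the camera in the world; the wrist camera has in their place "tool_from_camera" (4x4, takes a point from camera to tool coordinates, whose origin is the TCP and whose axes are the flange's). Camera axes: x right, y down, z forward; pixel columns grow to the right and rows downward; lengths in mm; the calibration is good to about 2 mm. A picture is of the moment at which its call begins: read the wrist's pose just before it. get_calibration takes no time and is no camera call.
- env.job_done(): hands the job in; it is judged then, once.
The state is a dict: "time_s": time; "qpos": joint angles; "qvel": joint speeds; "effort": joint torques, N m; "ee_pos": TCP position; "ee_rot": TCP orientation; "force": force on the tool from outside, world axes, zero at the start; "torque": the same for the moment, N m; "gripper_width": finger opening in mm; "gripper_force": force on a finger pad.
Only numpy, scipy, OpenCV 4.12 (cv2) and the standard library are available. Lean on these libraries where they do the work, as an engineer would, in place of code of your own. Each camera call takes 0.05 s, during which the arm holds its last target. There are 200 camera calls.

## Working session

There is one attempt and no reset: what is moved stays moved. The work goes in short steps, Python scripts to look and compute and a tool call to move; the robot and the scene stay as the last step left them, time stands still between calls to the robot, and variables do not carry over. Pictures are saved under pics/ and viewed, at most 12 in all, crops included, and the job is handed in when it is done.

Besides the shell and the picture viewer there is one more tool, called as name(argument=value, ...), one argument or row to a line, values as JSON. apply_moves: Moves the arm, as the interface text tells. Its arguments: {"type":"object","properties":{"deltas":{"type":"array"},"grip_force":{"type":"number"}},"required":["deltas"]}

```bash
mkdir -p pics; ls; python3 - <<'E'
from workcell import env,cams
import cv2,numpy as np
s=env.state();print(s)
for n in("side","top"):
    cv2.imwrite(f"pics/{n}0.png",cams.grab_frame(n))
for n in("side","top","wrist"):
    print(n,cams.get_calibration(n))
E
```

```text
pics
{'time_s': 0.0, 'qpos': array([-7.70059007e+01,  1.83520043e+01,  8.97062943e+01,  3.18871256e-04,
        7.20430054e+01, -1.14634944e+00]), 'qvel': array([ 0.13760526, -0.02653282, -0.09043228,  0.01891188, -0.01288777,
       -0.03605233]), 'effort': array([-1.63344095e-03, -4.12463236e+01, -2.31973636e+01,  7.25529715e-02,
        4.55921853e-02, -1.48847607e-04]), 'ee_pos': array([ 140.35808055, -557.09047098,  213.11739109]), 'ee_rot': array([-1.79898722e+02, -2.32981389e-03,  1.41403481e+01]), 'force': array([-0.53754398, -0.61340868,  0.45591777]), 'torque': array([-0.03512232, -0.00781017,  0.0543611 ]), 'gripper_force': 0.0, 'gripper_width': 91.21046945556446}
side {'mtx': array([[433.05010256,   0.        , 323.45110017],
       [  0.        , 433.05010256, 195.36947525],
       [  0.        ,   0.        ,   1.        ]]), 'eye': array([213.07571602, 770.88893726, 939.34476061]), 'attitude': array([-138.19667346,   -1.08728508, -156.14529931])}
top {'mtx': array([[387.30878454,   0.        , 317.23623743],
       [  0.        , 387.30878454, 193.35686417],
       [  0.        ,   0.        ,   1.        ]]), 'eye': array([ 247.32012726,   58.93346938, 1250.60753124]), 'attitude': array([-1.68069685e+02,  4.03446534e-02, -8.71922025e+01])}
wrist {'mtx': array([[289.95457197,   0.        , 321.94085128],
       [  0.        , 289.95457197, 196.95012331],
       [  0.        ,   0.        ,   1.        ]]), 'tool_from_camera': array([[-1.67662897e-04, -9.64839180e-01, -2.62840881e-01,
         7.39072739e+01],
       [ 9.99999405e-01,  1.21443336e-04, -1.08368258e-03,
         3.98746198e-01],
       [ 1.07749969e-03, -2.62840907e-01,  9.64838586e-01,
        -1.71564361e+02],
       [ 0.00000000e+00,  0.00000000e+00,  0.00000000e+00,
         1.00000000e+00]])}
```

View pics/side0.png

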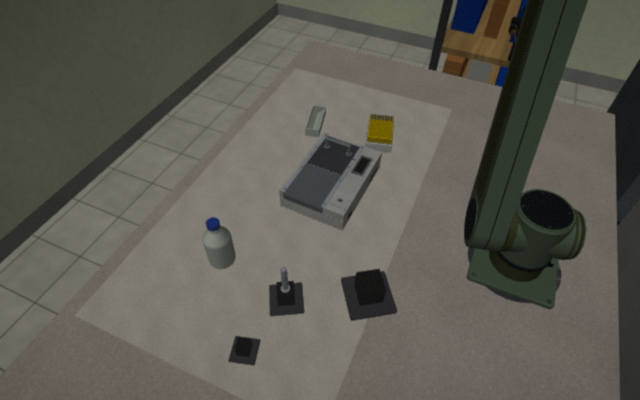

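View pics/top0.png

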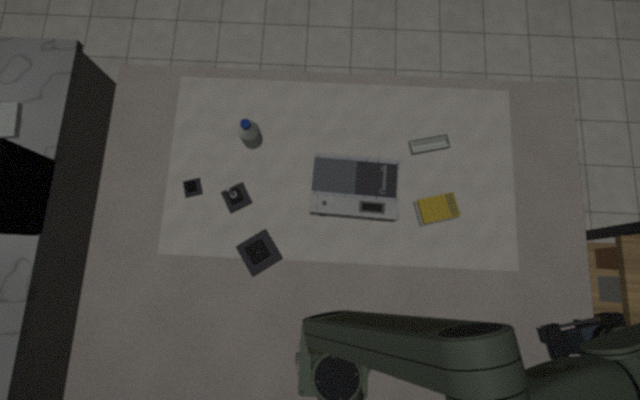

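The side view shows the stylus in the middle-sized stand at about (285,290). In the top view the stand is at about (236,196) and the holder spans (312–399, 155–220), with the button at (324,203) and the handle at (384,180). I'll work out rough positions from these.

```bash
cat > h.py <<'E'
from workcell import env,cams
import cv2,numpy as np
from scipy.spatial.transform import Rotation as Ro
def rot(a): return Ro.from_euler('xyz',a,degrees=True).as_matrix()
def cam(n,s=None):
    c=cams.get_calibration(n); K=c['mtx']
    if n!='wrist': return K,rot(c['attitude']),np.array(c['eye'])
    T=c['tool_from_camera']; R=rot(s['ee_rot'])
    return K,R@T[:3,:3],np.array(s['ee_pos'])+R@T[:3,3]
def ray(C,p):
    K,R,e=C; return e,R@np.linalg.solve(K,[p[0],p[1],1.])
def atz(C,p,z):
    e,d=ray(C,p); return e+d*(z-e[2])/d[2]
def tri(obs):
    A=np.zeros((3,3));b=np.zeros(3)
    for C,p in obs:
        e,d=ray(C,p);d=d/np.linalg.norm(d);P=np.eye(3)-np.outer(d,d);A+=P;b+=P@e
    return np.linalg.solve(A,b)
def proj(C,X):
    K,R,e=C;v=K@(R.T@(np.asarray(X,float)-e));return v[:2]/v[2]
def snap(name):
    s=env.state();im=cams.grab_frame('wrist');cv2.imwrite(f'pics/{name}.png',im)
    np.savez(f'pics/{name}.npz',p=s['ee_pos'],r=s['ee_rot']);return s,im
def wcam(name):
    f=np.load(f'pics/{name}.npz');return cam('wrist',dict(ee_pos=f['p'],ee_rot=f['r']))
def todelta(s,dw): return rot(s['ee_rot']).T@np.asarray(dw,float)
E
python3 - <<'E'
from h import *
t=cam('top');s=cam('side')
print('styl',tri([(t,(233,190)),(s,(284,268))]), atz(t,(236,198),30))
print('bore',atz(t,(324,203),72),tri([(t,(324,203)),(s,(340,201))]))
print('handle',atz(t,(384,180),102))
for p in[(314,154),(400,160),(397,219),(310,212)]:print(atz(t,p,70))
print('bottle',atz(t,(246,124),150))
E
python3 - <<'E'
import cv2,numpy as np
a=cv2.imread('pics/top0.png');b=cv2.imread('pics/side0.png')
A=cv2.resize(a[135:235,170:410],None,fx=3.3,fy=3,interpolation=3)
B=cv2.resize(b[130:330,240:400],None,fx=3,fy=3,interpolation=3)
E
```

```text
styl [486.69288245 324.86849613 115.74343294] [476.8851208  332.41393191  30.        ]
bore [466.56817649  49.56548949  72.        ] [466.63711766  49.38110726  65.64327314]
handle [ 541.25595776 -129.91236992  102.        ]
[623.84363069  88.5484966   70.        ]
[ 617.29023319 -184.99584575   70.        ]
[ 427.97185629 -176.71104023   70.        ]
[436.6374449   91.39564598  70.        ]
bottle [682.79978125 296.39119499 150.        ]
```

apply_moves(
  deltas=[
    [0.034,-0.033,-0.01,0.08,1],
    [0.067,-0.066,-0.019,0.16,1],
    [0.1,-0.1,-0.028,0.247,1],
    [0.134,-0.133,-0.038,0.247,1],
    [0.167,-0.166,-0.047,0.247,1],
  ],
)

```text
time_s: 0.6
ee_pos: [262.3, -354.0, 261.1]
ee_rot: [-180.0, -0.0, -0.1]
force: [0.7, -0.2, 0.1]
gripper_width: 91.3
gripper_force: 0.0
```

apply_moves(
  deltas=[
    [0.023,-0.043,-0.011,0,1],
    [0.046,-0.086,-0.022,0,1],
    [0.069,-0.13,-0.033,0,1],
    [0.092,-0.173,-0.044,0,1],
    [0.115,-0.216,-0.055,0,1],
  ],
)

```text
time_s: 1.1
ee_pos: [376.8, -138.6, 316.1]
ee_rot: [180.0, -0.0, -0.0]
force: [1.6, 0.5, 0.5]
gripper_width: 91.4
gripper_force: 0.0
```

apply_moves(
  deltas=[
    [0.023,-0.043,-0.005,0,1],
    [0.046,-0.086,-0.01,0,1],
    [0.05,-0.11,-0.015,0,1],
    [0.05,-0.11,-0.015,0,1],
  ],
)

```text
time_s: 1.5
ee_pos: [427.2, -28.0, 330.8]
ee_rot: [-180.0, -0.0, 0.3]
force: [-0.3, -0.1, -0.3]
gripper_width: 91.2
gripper_force: 0.0
```

```bash
python3 - <<'E'
from h import *
s,im=snap('w1');print(s['time_s'],s['ee_pos'],s['ee_rot'],s['qpos'])
E
```

```text
1.5 [427.17734664 -28.00648094 330.82172564] [-1.79955674e+02 -1.10232238e-02  2.73504026e-01] [-5.32582244e+00  1.48019026e+00  9.40708027e+01  4.54036022e-02
  8.44423631e+01  8.43962747e+01]
```

View pics/w1.png

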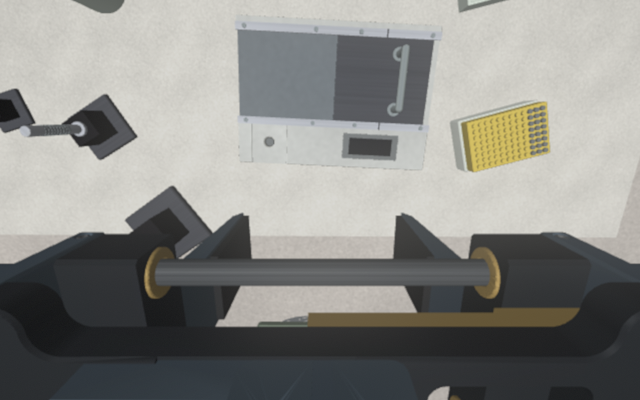

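The wrist view shows the bore at (269,142), the handle bar running (405,55)–(392,107), the rail half marks at (388,33) and (379,125), and the stylus at the left with its top at about (28,131) and its collar at (79,129).

```bash
python3 - <<'E'
from h import *
w=wcam('w1');t=cam('top');sd=cam('side')
print('bore',atz(w,(269,142),72),tri([(w,(269,142)),(t,(324,203)),(sd,(340,201))]))
b=[atz(w,p,102) for p in[(405,55),(392,107)]];print('bar',b,(b[0]+b[1])/2)
c=[atz(w,p,72) for p in[(239,160),(424,169)]];d=c[0]-c[1];print('deck edge',c,np.degrees(np.arctan2(-d[0],d[1])))
m=[atz(w,p,74) for p in[(388,33),(379,125)]];print('marks',m)
print('sty',atz(w,(28,131),137),atz(w,(79,129),54))
E
```

```text
bore [466.81879111  49.90860339  72.        ] [466.38017673  50.16916425  66.87996577]
bar [array([ 578.27473586, -131.94909865,  102.        ]), array([ 515.49728928, -119.82068506,  102.        ])] [ 546.88601257 -125.88489185  102.        ]
deck edge [array([440.20804263,  95.70145033,  72.        ]), array([ 428.05250496, -180.64096005,   72.        ])] -2.518659142920646
marks [array([ 610.24721215, -114.53189093,   74.        ]), array([ 491.75804508, -109.27193144,   74.        ])]
sty [483.95333151 334.62048263 137.        ] [483.35555569 339.16313449  54.        ]
```

apply_moves(
  deltas=[
    [0.0,-0.045,0.0,0.044,1],
    [0.0,-0.09,0.0,0.044,1],
    [0.0,-0.135,0.01,0.044,1],
    [0.0,-0.18,0.02,0.044,1],
    [0.0,-0.225,0.03,0.044,1],
  ],
)

```text
time_s: 2.05
ee_pos: [426.5, 194.4, 300.2]
ee_rot: [179.9, -0.0, -2.7]
force: [1.0, -0.6, -0.6]
gripper_width: 91.0
gripper_force: 0.0
```

apply_moves(
  deltas=[
    [0.005,-0.045,0.02,0,1],
    [0.01,-0.09,0.04,0,1],
    [0.015,-0.137,0.06,0,1],
    [0.015,-0.137,0.06,0,1],
    [0.015,-0.137,0.06,0,1],
  ],
)

```text
time_s: 2.55
ee_pos: [447.7, 329.6, 239.3]
ee_rot: [179.8, 0.1, -2.5]
force: [-0.8, 0.7, 0.3]
gripper_width: 91.7
gripper_force: 0.0
```

```bash
python3 - <<'E'
from h import *
s,im=snap('w2');print(s['time_s'],s['ee_pos'],s['ee_rot'],s['qpos'])
E
```

```text
2.55 [447.74237965 329.56974666 239.33978848] [ 1.79835696e+02  1.19098336e-01 -2.52821472e+00] [ 3.52048783e+01  1.58382072e+01  8.95040110e+01 -5.91111663e-02
  7.48525324e+01  1.27748465e+02]
```

View pics/w2.png

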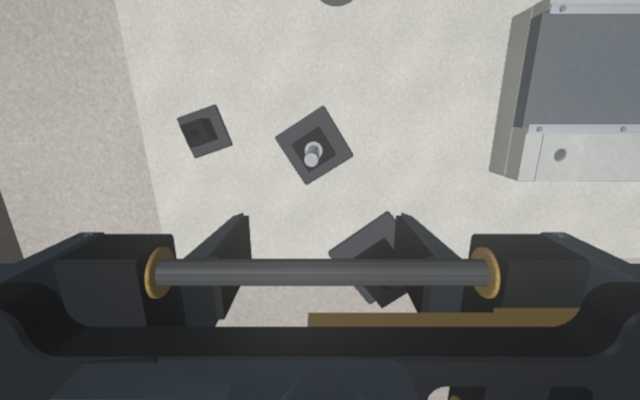

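The stylus top is at (311,158), its collar at about (314,149), the foot's corners at (323,106), (353,155), (306,184) and (276,138), and the bore at (560,155).

```bash
python3 - <<'E'
from h import *
w=wcam('w2');w1=wcam('w1');t=cam('top');sd=cam('side')
print('top',atz(w,(311,158),137),'collar',atz(w,(314,149),56))
print('tri top',tri([(w,(311,158)),(w1,(28,131))]),tri([(w,(311,158)),(w1,(28,131)),(sd,(284,268))]))
print('foot',[atz(w,p,10)[:2] for p in[(323,106),(353,155),(306,184),(276,138)]],np.mean([atz(w,p,10) for p in[(323,106),(353,155),(306,184),(276,138)]],0))
print('bore',atz(w,(560,155),72),tri([(w,(560,155)),(w1,(269,142)),(sd,(340,201))]))
s=env.state();print(todelta(s,[483-s['ee_pos'][0],337-s['ee_pos'][1],0]))
E
```

```text
top [485.39982688 337.80256214 137.        ] collar [485.29815152 336.980749    56.        ]
tri top [484.35376339 338.00593233 133.46257276] [483.73596906 336.6530423  134.99900898]
foot [array([536.21895048, 323.60294098]), array([469.94456059, 285.07233119]), array([431.93745558, 352.21662373]), array([497.61326927, 389.1241819 ])] [483.92855898 337.50401945  10.        ]
bore [467.26227007  50.10589883  72.        ] [466.14515371  49.96095588  68.77077882]
[34.62604708 -9.4820226  -0.03635613]
```

apply_moves(
  deltas=[
    [0.0364,-0.0093,0.0,0,1],
    [0.0364,-0.0093,0.04,0,1],
    [0.0364,-0.0093,0.08,0,1],
    [0.0364,-0.0093,0.12,0,1],
    [0.0364,-0.0093,0.153,0,1],
  ],
)

```text
time_s: 3.1
ee_pos: [484.8, 335.7, 87.2]
ee_rot: [180.0, -0.0, -2.7]
force: [-0.6, 0.4, -0.3]
gripper_width: 91.3
gripper_force: 0.0
```

apply_moves(
  deltas=[
    [0,0,0,0,1],
    [0,0,0,0,1],
  ],
)

```text
time_s: 3.3
ee_pos: [485.4, 337.2, 89.2]
ee_rot: [-180.0, -0.1, -2.6]
force: [0.9, 0.6, 1.1]
gripper_width: 91.0
gripper_force: 0.0
```

```bash
python3 - <<'E'
from h import *
s,im=snap('w3');print(s['time_s'],s['ee_pos'],s['ee_rot'])
E
```

```text
3.3 [485.42472021 337.22494938  89.20552389] [-1.79968372e+02 -7.57553155e-02 -2.63617417e+00]
```

View pics/w3.png

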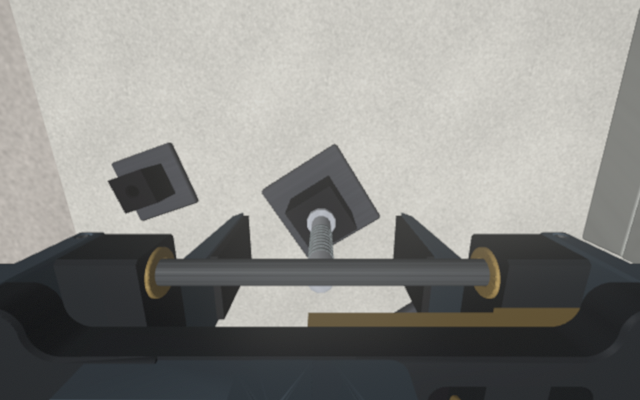

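The stylus stands centred between the fingers: collar at about (321,218) and fingers at 245 and 400. I'll close on it gently.

apply_moves(
  deltas=[
    [0,0,0,0,-1],
    [0,0,0,0,-1],
    [0,0,0,0,-1],
    [0,0,0,0,-1],
    [0,0,0,0,-1],
  ],
  grip_force=20,
)

```text
time_s: 3.85
ee_pos: [484.4, 338.4, 87.9]
ee_rot: [-180.0, -0.0, -2.5]
force: [0.3, -0.2, 0.6]
gripper_width: 54.2
gripper_force: 0.0
```

apply_moves(
  deltas=[
    [0,0,0,0,-1],
    [0,0,0,0,-1],
    [0,0,0,0,-1],
    [0,0,0,0,-1],
    [0,0,0,0,-1],
  ],
)

```text
time_s: 4.35
ee_pos: [484.4, 338.3, 87.7]
ee_rot: [180.0, 0.0, -2.5]
force: [-0.1, -1.0, 0.6]
gripper_width: 14.2
gripper_force: 0.3
```

```bash
python3 - <<'E'
from h import *
s=env.state();print(s['gripper_width'],s['force'],s['gripper_force'],s['ee_pos'],s['ee_rot'])
E
```

```text
14.229286243226934 [-0.12315878 -1.04778376  0.58435794] 0.33682613633573055 [484.39785739 338.28396246  87.66763674] [ 1.79990627e+02  1.83839495e-03 -2.53307841e+00]
```

apply_moves(
  deltas=[
    [0,0,0,0,-1],
    [0,0,0,0,-1],
    [0,0,-0.01,0,-1],
    [0,0,-0.03,0,-1],
    [0,0,-0.06,0,-1],
  ],
)

```text
time_s: 4.85
ee_pos: [483.5, 337.7, 147.4]
ee_rot: [179.9, 0.2, -2.5]
force: [0.2, 0.7, -0.4]
gripper_width: 13.5
gripper_force: 20.0
```

apply_moves(
  deltas=[
    [0,0,-0.03,0,-1],
    [0,0,-0.05,0,-1],
    [0,0,-0.05,0,-1],
    [0,0,-0.05,0,-1],
  ],
)

```text
time_s: 5.25
ee_pos: [484.2, 338.2, 197.7]
ee_rot: [180.0, -0.0, -2.5]
force: [-0.8, -0.1, -1.1]
gripper_width: 13.6
gripper_force: 20.0
```

```bash
python3 - <<'E'
from h import *
s,im=snap('w4');print(s['time_s'],s['gripper_width'],s['gripper_force'],s['ee_pos'],s['ee_rot'])
print(todelta(s,[466.8-484.4,50-338,0]))
E
```

```text
5.25 13.584127055191251 19.999844133853912 [484.17119151 338.15839951 197.7011719 ] [ 1.79998007e+02 -5.24944929e-03 -2.53337285e+00]
[-4.85282652e+00  2.88496464e+02  9.58927992e-03]
```

View pics/w4.png

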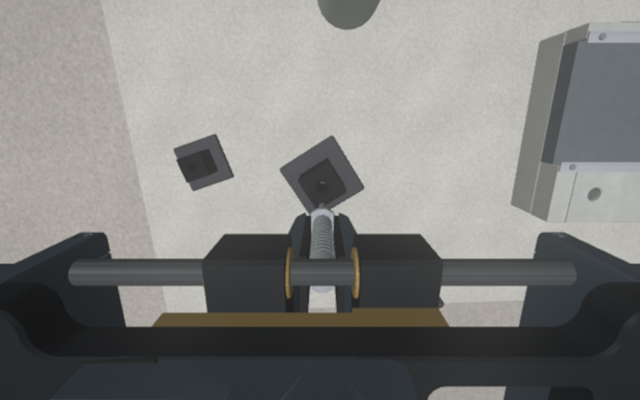

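The stylus is held upright with its tip at (322,207). The empty socket is visible at (322,185) and the bore at (594,194).

```bash
python3 - <<'E'
from h import *
w=wcam('w4')
print('socket',atz(w,(322,185),52),'bore',atz(w,(594,194),72),'tip',atz(w,(322,207),122))
s=env.state();p=s['ee_pos']
print([proj(w,[p[0],p[1],z]) for z in (122,162)])
E
```

```text
socket [485.56087754 337.93412391  52.        ] bore [467.68343899  50.51352805  72.        ] tip [481.46211731 338.04562016 122.        ]
[array([322.10933145, 204.55739573]), array([322.07553475, 219.7919433 ])]
```

apply_moves(
  deltas=[
    [0,0.04,0,0,-1],
    [-0.001,0.085,0,0,-1],
    [-0.002,0.13,0,0,-1],
    [-0.002,0.175,0,0,-1],
    [-0.003,0.22,0,0,-1],
  ],
)

```text
time_s: 5.8
ee_pos: [470.4, 116.8, 196.1]
ee_rot: [179.9, 0.2, -2.5]
force: [0.8, -0.7, -1.8]
gripper_width: 14.0
gripper_force: 20.0
```

apply_moves(
  deltas=[
    [-0.001,0.04,0,0,-1],
    [-0.0019,0.0681,0.01,0,-1],
    [-0.0019,0.0681,0.03,0,-1],
    [-0.0019,0.0681,0.035,0,-1],
    [-0.0019,0.0681,0.035,0,-1],
  ],
)

```text
time_s: 6.3
ee_pos: [465.6, 50.8, 161.2]
ee_rot: [180.0, 0.2, -2.5]
force: [-0.3, -0.3, -1.5]
gripper_width: 13.7
gripper_force: 20.0
```

```bash
python3 - <<'E'
from h import *
s,im=snap('w5');print(s['time_s'],s['gripper_width'],s['gripper_force'],s['ee_pos'],s['ee_rot'])
w=wcam('w5');cv2.imwrite('pics/w5c.png',cv2.resize(im[130:290,220:420],None,fx=4,fy=3.7,interpolation=2))
# top/side crops too
n=cams.grab_frame('side');cv2.imwrite('pics/s5.png',n)
E
```

```text
6.3 13.668343400542373 19.999873638153076 [465.58670034  50.75524599 161.17123407] [179.97164008   0.23594519  -2.52742546]
```

View pics/w5c.png

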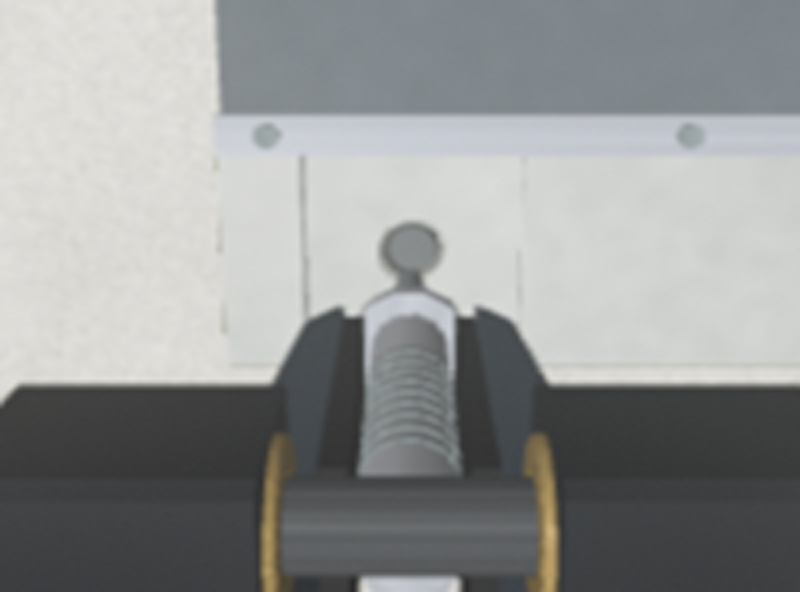

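The cap is at crop (411,248), full-frame (322.8,197), with the pin tip just below it at crop (410,268). They line up sideways, so I'll check fore and aft.

```bash
python3 - <<'E'
from h import *
w=wcam('w5')
print('bore',atz(w,(322.75,197),70),'tip',atz(w,(322.5,202.4),86),'tip+1px',atz(w,(322.5,201.4),86))
E
```

```text
bore [467.4888347   49.70765766  70.        ] tip [466.97064621  49.98331612  86.        ] tip+1px [467.8936827   49.94289054  86.        ]
```

apply_moves(
  deltas=[
    [0,0,0.008,0,-1],
    [0,0,0.015,0,-1],
    [0,0,0.018,0,-1],
    [0,0,0.02,0,-1],
    [0,0,0.02,0,-1],
  ],
)

```text
time_s: 6.9
ee_pos: [466.6, 50.8, 142.6]
ee_rot: [-180.0, 0.0, -2.5]
force: [-0.7, 1.3, 0.9]
gripper_width: 13.5
gripper_force: 20.0
```

apply_moves(
  deltas=[
    [0,0,0.001,0,-1],
    [0,0,0.002,0,-1],
    [0,0,0.002,0,-1],
    [0,0,0.002,0,-1],
  ],
)

```text
time_s: 7.3
ee_pos: [466.9, 50.7, 140.9]
ee_rot: [-180.0, -0.0, -2.5]
force: [0.0, 0.9, 1.3]
gripper_width: 13.5
gripper_force: 20.0
```

apply_moves(
  deltas=[
    [0,0,0.001,0,-1],
    [0,0,0.001,0,-1],
    [0,0,0.001,0,-1],
  ],
)

```text
time_s: 7.6
ee_pos: [466.9, 50.7, 139.8]
ee_rot: [-180.0, -0.0, -2.5]
force: [-1.0, -0.8, 1.5]
gripper_width: 13.7
gripper_force: 20.0
```

apply_moves(
  deltas=[
    [0,0,0.001,0,-1],
    [0,0,0.001,0,-1],
    [0,0,0.001,0,-1],
  ],
)

```text
time_s: 7.9
ee_pos: [466.9, 50.7, 139.0]
ee_rot: [-180.0, -0.0, -2.5]
force: [-1.1, -0.5, 3.6]
gripper_width: 13.8
gripper_force: 20.0
```

apply_moves(
  deltas=[
    [0,0,0.001,0,-1],
    [0,0,0.001,0,-1],
    [0,0,0.001,0,-1],
  ],
)

```text
time_s: 8.2
ee_pos: [467.1, 50.7, 138.6]
ee_rot: [-180.0, -0.1, -2.5]
force: [-2.2, -0.3, 9.2]
gripper_width: 13.6
gripper_force: 20.0
```

apply_moves(
  deltas=[
    [0,0,0,0,-1],
    [0,0,0,0,-1],
    [0,0,-0.02,0,-1],
    [0,0,-0.05,0,-1],
    [0,0,-0.059,0,-1],
  ],
)

```text
time_s: 8.7
ee_pos: [468.4, 50.7, 198.8]
ee_rot: [-180.0, -0.3, -2.5]
force: [0.2, -0.1, -1.8]
gripper_width: 13.8
gripper_force: 20.0
```

apply_moves(
  deltas=[
    [0,-0.04,0,0,-1],
    [0.001,-0.085,0,0,-1],
    [0.002,-0.13,0,0,-1],
    [0.002,-0.175,0,0,-1],
    [0.003,-0.22,0,0,-1],
  ],
)

```text
time_s: 9.2
ee_pos: [479.1, 271.9, 195.5]
ee_rot: [179.9, 0.0, -2.5]
force: [1.5, 0.2, 0.0]
gripper_width: 13.7
gripper_force: 20.0
```

apply_moves(
  deltas=[
    [0.001,-0.04,0,0,-1],
    [0.0019,-0.0681,0,0,-1],
    [0.0019,-0.0681,0.02,0,-1],
    [0.0019,-0.0681,0.04,0,-1],
    [0.0019,-0.0681,0.04,0,-1],
  ],
)

```text
time_s: 9.7
ee_pos: [482.2, 337.2, 152.6]
ee_rot: [179.7, 0.4, -2.5]
force: [-0.7, -0.3, -0.9]
gripper_width: 13.4
gripper_force: 20.0
```

```bash
python3 - <<'E'
from h import *
s,im=snap('w6');print(s['time_s'],s['gripper_width'],s['ee_pos'],s['ee_rot'])
cv2.imwrite('pics/w6c.png',cv2.resize(im[130:290,220:420],None,fx=4,fy=3.7,interpolation=2))
E
```

```text
9.7 13.375889039458817 [482.22674503 337.17023102 152.55527561] [179.70737205   0.3689829   -2.49422131]
```

View pics/w6c.png

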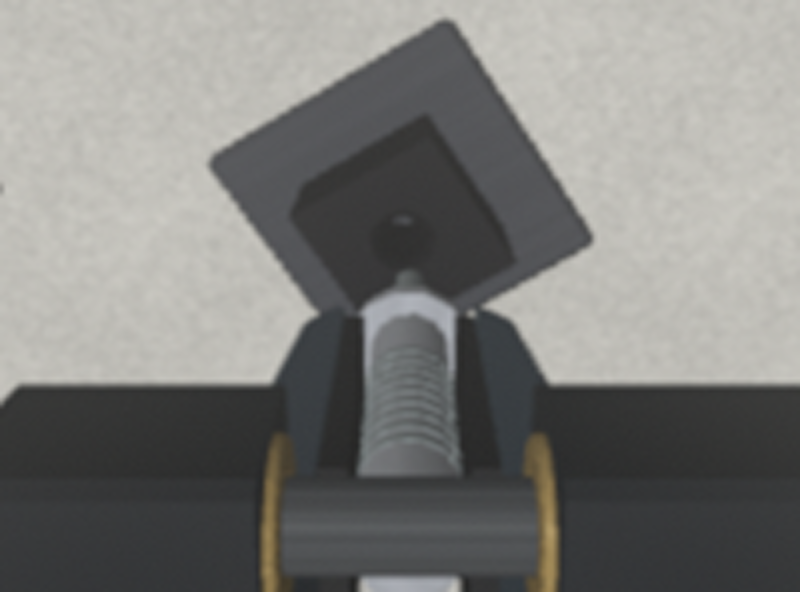

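The socket is at crop (403,238) with the pin tip at crop (408,275), just short of it in image rows because of the height difference. I'll settle and re-read before inserting.

apply_moves(
  deltas=[
    [0,0,0,0,-1],
    [0,0,0,0,-1],
    [0,0,0,0,-1],
  ],
)

```text
time_s: 10.05
ee_pos: [485.0, 338.4, 157.7]
ee_rot: [-179.9, -0.1, -2.6]
force: [0.8, 0.1, -0.7]
gripper_width: 13.4
gripper_force: 20.0
```

```bash
python3 - <<'E'
from h import *
s,im=snap('w7');print(s['time_s'],s['ee_pos'],s['ee_rot'])
w=wcam('w7');w6=wcam('w6')
print('socket6',atz(w6,(220+403/4,130+239/3.7),52))
print(proj(w6,[484.4,338.2,52]),proj(w,[484.4,338.2,52]))
E
```

```text
10.05 [484.96380632 338.39376092 157.72393942] [-1.79939271e+02 -9.37333867e-02 -2.55410681e+00]
socket6 [483.78289858 337.59989752  52.        ]
[320.10348687 194.00786   ] [322.13501122 196.10043589]
```

apply_moves(
  deltas=[
    [0,0,0.01,0,-1],
    [0,0,0.02,0,-1],
    [0,0,0.028,0,-1],
    [0,0,0.035,0,-1],
    [0,0,0.04,0,-1],
  ],
)

```text
time_s: 10.6
ee_pos: [484.1, 338.1, 115.6]
ee_rot: [179.9, 0.1, -2.5]
force: [-0.1, 0.2, -1.0]
gripper_width: 13.5
gripper_force: 20.0
```

apply_moves(
  deltas=[
    [0,0,0.008,0,-1],
    [0,0,0.016,0,-1],
    [0,0,0.024,0,-1],
    [0,0,0.028,0,-1],
    [0,0,0.028,0,-1],
  ],
)

```text
time_s: 11.1
ee_pos: [484.3, 338.2, 88.3]
ee_rot: [180.0, 0.0, -2.5]
force: [0.3, -0.6, -0.0]
gripper_width: 13.8
gripper_force: 20.0
```

apply_moves(
  deltas=[
    [0,0,0.0005,0,-1],
    [0,0,0.0005,0,-0.6],
    [0,0,0.0005,0,-0.4],
    [0,0,0.0005,0,0],
    [0,0,0.0005,0,0.5],
  ],
)

```text
time_s: 11.6
ee_pos: [484.5, 338.4, 88.4]
ee_rot: [-180.0, -0.0, -2.5]
force: [-0.4, 0.9, -0.4]
gripper_width: 39.4
gripper_force: 0.0
```

apply_moves(
  deltas=[
    [0,0,0,0,1],
    [0,0,0,0,1],
    [0,0,0,0,1],
    [0,0,0,0,1],
    [0,0,0,0,1],
  ],
)

```text
time_s: 12.1
ee_pos: [484.4, 338.3, 88.2]
ee_rot: [180.0, -0.0, -2.5]
force: [0.3, 0.2, 0.1]
gripper_width: 79.7
gripper_force: 0.0
```

apply_moves(
  deltas=[
    [0,0,0,0,1],
    [0,0,0,0,1],
    [0,0,-0.02,0,1],
    [0,0,-0.06,0,1],
    [0,0,-0.105,0,1],
  ],
)

```text
time_s: 12.6
ee_pos: [483.6, 337.8, 193.1]
ee_rot: [179.9, 0.2, -2.5]
force: [0.9, 0.3, 0.4]
gripper_width: 91.2
gripper_force: 0.0
```

apply_moves(
  deltas=[
    [-0.02,0,-0.04,0,1],
    [-0.036,0.005,-0.05,0,1],
    [-0.036,0.009,-0.05,0,1],
    [-0.036,0.009,-0.05,0,1],
  ],
)

```text
time_s: 13.0
ee_pos: [447.9, 330.3, 242.7]
ee_rot: [180.0, 0.0, -2.5]
force: [-0.3, 0.4, -0.8]
gripper_width: 91.2
gripper_force: 0.0
```

```bash
python3 - <<'E'
from h import *
s,im=snap('w8');print(s['time_s'],s['gripper_width'],s['ee_pos'],s['ee_rot'])
cv2.imwrite('pics/w8c.png',im[80:220,220:420])
w=wcam('w8');print([proj(w,[484.6,338,z]) for z in (137,56)])
a=cv2.resize(im[80:220,220:420],None,fx=2.5,fy=2.5);b=cams.grab_frame('side');cv2.imwrite('pics/s8.png',b)
b=cv2.resize(b[240:330,240:340],None,fx=2.8,fy=350/90)
cv2.imwrite('pics/both8.png',np.hstack([a,b]))
E
```

```text
13.0 91.22813863059632 [447.93031125 330.27904115 242.72882384] [ 1.79955485e+02  4.51633343e-03 -2.53298685e+00]
[array([311.94715758, 158.73503871]), array([314.17357697, 149.74609946])]
```

View pics/both8.png

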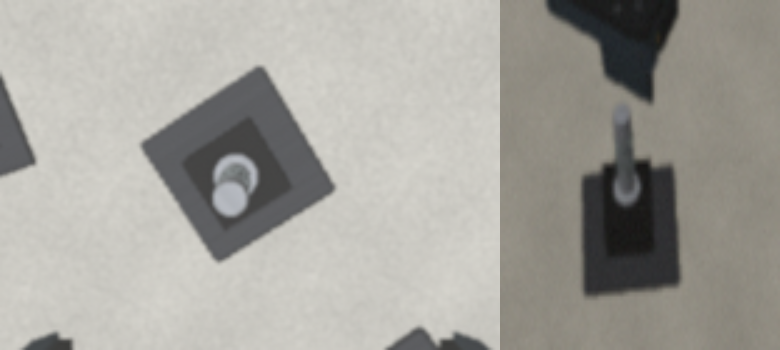

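The stylus is upright and seated as before, with its top at about (312,160) against an expected (312,159). Next, the handle.

apply_moves(
  deltas=[
    [0.008,0.045,0,0,1],
    [0.016,0.09,0,0,1],
    [0.025,0.135,0,0,1],
    [0.033,0.18,0,0,1],
    [0.042,0.227,0,0,1],
  ],
)

```text
time_s: 13.6
ee_pos: [480.1, 100.4, 241.8]
ee_rot: [180.0, 0.1, -2.5]
force: [0.2, 0.3, 0.3]
gripper_width: 91.1
gripper_force: 0.0
```

apply_moves(
  deltas=[
    [0.008,0.045,0,0,1],
    [0.016,0.09,0,0,1],
    [0.025,0.135,0,0,1],
    [0.033,0.18,0,0,1],
    [0.042,0.228,0,0,1],
  ],
)

```text
time_s: 14.1
ee_pos: [511.8, -129.5, 241.7]
ee_rot: [-180.0, 0.1, -2.6]
force: [1.1, 0.6, 1.3]
gripper_width: 91.1
gripper_force: 0.0
```

apply_moves(
  deltas=[
    [0,0,0,0,1],
    [0,0,0,0,1],
    [0,0,0,0,1],
  ],
)

```text
time_s: 14.4
ee_pos: [511.6, -126.6, 242.3]
ee_rot: [-179.9, 0.1, -2.5]
force: [1.1, -0.5, -0.1]
gripper_width: 91.0
gripper_force: 0.0
```

```bash
python3 - <<'E'
from h import *
s,im=snap('w9');print(s['time_s'],s['gripper_width'],s['ee_pos'],s['ee_rot'])
E
```

```text
14.4 91.04197140867014 [ 511.64617459 -126.62698967  242.26423579] [-1.79948155e+02  1.12866482e-01 -2.51164044e+00]
```

View pics/w9.png

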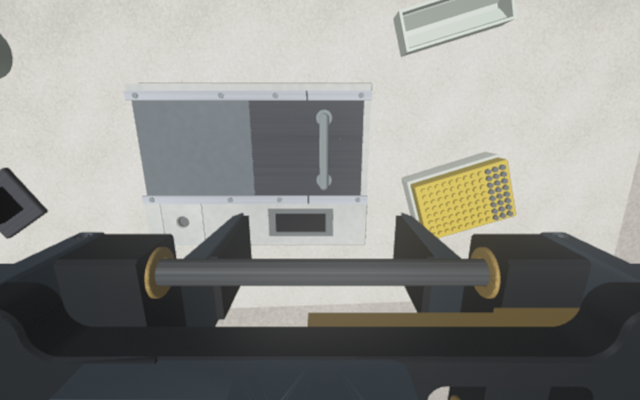

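The bar runs (323,114)–(322,186) and lies square to the closing axis. The half-way marks are at (307,95) and (308,199).

```bash
python3 - <<'E'
from h import *
w=wcam('w9');w1=wcam('w1');s=env.state()
a=atz(w,(323,114),102);b=atz(w,(322,186),102);c=atz(w,(322.5,150),102);print(a,b,c)
print(tri([(w,(322.5,150)),(w1,(398.5,81))]))
y=np.radians(-2.53);R=np.array([[np.cos(y),-np.sin(y)],[np.sin(y),np.cos(y)]])
print('pred',np.array([467.4,50])+R@[90,-176])
print('marks',[atz(w,p,74)[:2] for p in[(307,95),(308,199)]])
for q in(c[:2],np.array([467.4,50])+R@[90,-176]):print(todelta(s,[*(q-s['ee_pos'][:2]),0]))
E
```

```text
[ 589.12922585 -131.1038884   102.        ] [ 512.86677676 -126.71520032  102.        ] [ 552.24412484 -128.98125524  102.        ]
[ 549.96676395 -129.39739298   86.08370933]
pred [ 549.54319531 -129.80126658]
marks [array([ 610.42000871, -114.31536028]), array([ 490.81553236, -108.63001486])]
[40.62816337  0.97171053 -0.05535185]
[37.96495713  1.90699787 -0.05235164]
```

apply_moves(
  deltas=[
    [0.039,0.0015,0.01,0,1],
    [0.039,0.0015,0.05,0,1],
    [0.039,0.0015,0.09,0,1],
    [0.039,0.0015,0.13,0,1],
    [0.039,0.0015,0.157,0,1],
  ],
)

```text
time_s: 14.95
ee_pos: [549.4, -128.4, 83.6]
ee_rot: [-180.0, 0.2, -2.4]
force: [0.1, 0.5, 0.2]
gripper_width: 91.2
gripper_force: 0.0
```

apply_moves(
  deltas=[
    [0,0,0,0,0.3],
    [0,0,0,0,-0.3],
    [0,0,0,0,-0.6],
    [0,0,0,0,-1],
    [0,0,0,0,-1],
  ],
  grip_force=40,
)

```text
time_s: 15.45
ee_pos: [551.6, -130.7, 87.7]
ee_rot: [180.0, -0.2, -2.5]
force: [-0.2, -0.8, 0.6]
gripper_width: 54.2
gripper_force: 0.0
```

apply_moves(
  deltas=[
    [0,0,0,0,-1],
    [0,0,0,0,-1],
    [0,0,0,0,-1],
    [0,0,0,0,-1],
    [0,0,0,0,-1],
  ],
)

```text
time_s: 15.95
ee_pos: [550.7, -130.6, 86.2]
ee_rot: [180.0, 0.0, -2.5]
force: [0.1, 0.5, 0.2]
gripper_width: 13.9
gripper_force: 0.0
```

apply_moves(
  deltas=[
    [0,0,0,0,-1],
    [0,0,0,0,-1],
    [0,0,0,0,-1],
  ],
)

```text
time_s: 16.25
ee_pos: [550.7, -130.1, 86.2]
ee_rot: [-180.0, 0.0, -2.5]
force: [0.2, 2.7, -0.3]
gripper_width: 9.2
gripper_force: 40.0
```

apply_moves(
  deltas=[
    [0,-0.004,0,0,-1],
    [0,-0.011,0,0,-1],
    [0,-0.018,0,0,-1],
    [0,-0.025,0,0,-1],
    [0,-0.032,0,0,-1],
  ],
)

```text
time_s: 16.75
ee_pos: [552.0, -100.4, 86.2]
ee_rot: [179.8, -0.0, -2.5]
force: [-0.0, -8.2, -1.0]
gripper_width: 8.9
gripper_force: 40.0
```

apply_moves(
  deltas=[
    [0,-0.007,0,0,-1],
    [0,-0.014,0,0,-1],
    [0,-0.021,0,0,-1],
    [0,-0.027,0,0,-1],
    [0,-0.03,0,0,-1],
  ],
)

```text
time_s: 17.25
ee_pos: [553.3, -70.9, 86.2]
ee_rot: [179.7, -0.0, -2.4]
force: [-0.6, -9.7, -1.2]
gripper_width: 9.0
gripper_force: 40.0
```

apply_moves(
  deltas=[
    [0,0,0,0,-1],
    [0,0,0,0,-1],
    [0,0,0,0,-1],
    [0,0,0,0,-1],
    [0,0,0,0,-1],
  ],
)

```text
time_s: 17.75
ee_pos: [553.3, -71.1, 86.2]
ee_rot: [179.7, 0.0, -2.4]
force: [-1.0, -8.0, -1.5]
gripper_width: 9.1
gripper_force: 40.0
```

```bash
python3 - <<'E'
from h import *
s,im=snap('w10');print(s['time_s'],s['ee_pos'],s['force'],np.linalg.norm(s['ee_pos'][:2]-[550.7,-130.1]))
b=cams.grab_frame('side');t=cams.grab_frame('top');cv2.imwrite('pics/s10.png',b);cv2.imwrite('pics/t10.png',t)
cv2.imwrite('pics/b10.png',np.hstack([cv2.resize(im[60:260,120:440],(480,300)),cv2.resize(b[120:240,270:390],(300,300),interpolation=2)]))
E
```

```text
17.75 [553.33737482 -71.13231933  86.18940265] [-1.00503967 -7.97370579 -1.51102665] 59.0266305096348
```

View pics/b10.png

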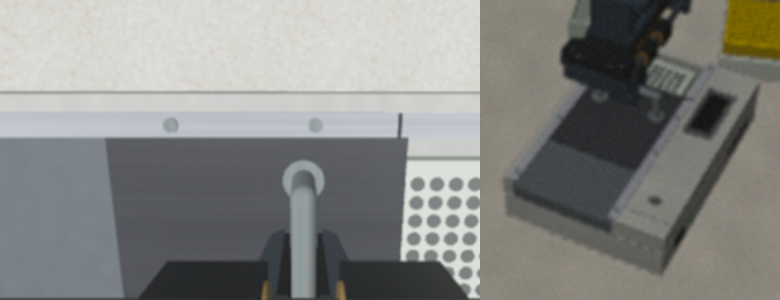

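The shutter's edge is at crop (407), about 3–5 mm short of the mark at (401). The measured TCP displacement is 59 mm, so I'll pull 4 mm more.

apply_moves(
  deltas=[
    [0,-0.002,0,0,-1],
    [0,-0.0045,0,0,-1],
    [0,-0.0045,0,0,-1],
    [0,-0.0045,0,0,-1],
    [0,-0.0045,0,0,-1],
  ],
)

```text
time_s: 18.4
ee_pos: [553.5, -66.7, 86.2]
ee_rot: [179.7, 0.0, -2.4]
force: [-1.0, -8.4, -0.9]
gripper_width: 8.8
gripper_force: 40.0
```

apply_moves(
  deltas=[
    [0,0,0,0,-1],
    [0,0,0,0,-1],
    [0,0,0,0,-1],
    [0,0,0,0,-1],
    [0,0,0,0,-1],
  ],
)

```text
time_s: 18.9
ee_pos: [553.5, -66.8, 86.2]
ee_rot: [179.7, 0.0, -2.4]
force: [-1.4, -9.2, -0.6]
gripper_width: 9.0
gripper_force: 40.0
```

```bash
python3 - <<'E'
from h import *
s,im=snap('w11');print(s['time_s'],s['ee_pos'],s['force'],s['gripper_force'],np.linalg.norm(s['ee_pos'][:2]-[550.7,-130.1]))
w=wcam('w11')
g=cv2.cvtColor(im,cv2.COLOR_BGR2GRAY).astype(int)
print('rail',g[60+int(125/1.5),375:395]);print('edge',g[60+int(150/1.5),375:400])
i=cv2.imread('pics/w10.png',0).astype(int);print('rail',i[143,375:395]);print('edge',i[160,375:400])
E
```

```text
18.9 [553.50484926 -66.76070367  86.18534567] [-1.3652156  -9.24769703 -0.61666018] 40.00065207481384 63.40136937684731
rail [195 194 195 194 194 195 195 194 195 194 195 195 195 196 196 197 196 150
  85 109]
edge [ 97  98  97  97  98  97  98  98  98  98  98  98  99  98  97  98 142 188
 205 205 204 204 204 204 204]
rail [194 194 194 194 194 194 194 194 195 194 146  79 109 169 195 195 195 195
 195 195]
edge [ 97  97  97  97  97  97  97  98  97  97  98  97  98  97  96  98 141 187
 202 203 204 203 204 205 204]
```

The edge (column 391.5) now lines up with the mark (393.3, or about 391.8 after the height correction). Travel is 63.4 mm and the load steady at 9 N, so I'm handing in.

```bash
python3 -c "
from workcell import env
print(env.job_done())"
```

```text
the job is handed in; nothing more can be done
None
```

I handed the job in at about 19 s: the reset button was pressed (9 N, against about 3 N for fully in), the stylus is standing back in its stand, and the gripper is holding the shutter still at about 63.4 mm; no verdict was returned.

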